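# Clamp the pressure vessel lid crosswise and shut its vent

## Task

Finish clamping the lid of the steel vessel: two opposite black hand knobs already stand about halfway, the other two are still loose, so first turn the loose two clockwise to about halfway (noses some 45 degrees short of pointing outward). Then turn all four fully home, clockwise to their stops with the noses pointing outward, always going across the lid: one opposite pair first, then the other pair. Only when all four are home, turn the vent handle in the middle of the lid clockwise to its stop, let go, and do not disturb the bottle, beaker and tip rack.

Things in the scene. Friction and masses are not known exactly. Their poses are not given: they have to be found in the camera images.
- vessel: Steel vessel bolted to the bench, immovable: lid 244 mm across, its top 128 mm above the bench. Origin: centre of its underside, z up. Four equal black knobs stand 85 mm from the centre at 45 (knob_a), 135 (b), 225 (c), 315 degrees (d) counter-clockwise from the vessel's x axis, the vent handle in the middle; below that a thin vent pipe runs out along x at 139 mm. A dark rib on the rim marks each knob's home.
- knob_a (a joint): Hand knob, opposite knob_c. Turn in rad, growing clockwise seen from above: 0 = loose (nose along the rim, counter-clockwise side), 0.75 = halfway, 1.5 = fully home at a hard stop (nose straight outward from the lid's centre, at the rib). Stays where left (friction 0.08 N m, no spring). Starts at about halfway, 0.65 to 0.85.
- knob_a_grip (a point): On knob_a's vertical axis at grip height, 166 mm above the bench; turns with it; x along the bar to the nose, z up. Knob: upright black bar, flat sides 16 mm apart, 148 to 182 mm above the bench, running 22 mm from the axis at the back, 28 mm at the front plus a lower 10 mm wide nose to 41 mm. Collar of 34 mm diameter under it, up to 138 mm.
- knob_b (a joint): Hand knob, opposite knob_d. Turn in rad, growing clockwise seen from above: 0 = loose (nose along the rim, counter-clockwise side), 0.75 = halfway, 1.5 = fully home at a hard stop (nose straight outward from the lid's centre, at the rib). Stays where left (friction 0.08 N m, no spring). Starts loose, 0 to 0.25.
- knob_b_grip (a point): On knob_b's vertical axis at grip height, 166 mm above the bench; turns with it; x along the bar to the nose, z up. Knob: upright black bar, flat sides 16 mm apart, 148 to 182 mm above the bench, running 22 mm from the axis at the back, 28 mm at the front plus a lower 10 mm wide nose to 41 mm. Collar of 34 mm diameter under it, up to 138 mm.
- knob_c (a joint): Hand knob, opposite knob_a. Turn in rad, growing clockwise seen from above: 0 = loose (nose along the rim, counter-clockwise side), 0.75 = halfway, 1.5 = fully home at a hard stop (nose straight outward from the lid's centre, at the rib). Stays where left (friction 0.08 N m, no spring). Starts at about halfway, 0.65 to 0.85.
- knob_c_grip (a point): On knob_c's vertical axis at grip height, 166 mm above the bench; turns with it; x along the bar to the nose, z up. Knob: upright black bar, flat sides 16 mm apart, 148 to 182 mm above the bench, running 22 mm from the axis at the back, 28 mm at the front plus a lower 10 mm wide nose to 41 mm. Collar of 34 mm diameter under it, up to 138 mm.
- knob_d (a joint): Hand knob, opposite knob_b. Turn in rad, growing clockwise seen from above: 0 = loose (nose along the rim, counter-clockwise side), 0.75 = halfway, 1.5 = fully home at a hard stop (nose straight outward from the lid's centre, at the rib). Stays where left (friction 0.08 N m, no spring). Starts loose, 0 to 0.25.
- knob_d_grip (a point): On knob_d's vertical axis at grip height, 166 mm above the bench; turns with it; x along the bar to the nose, z up. Knob: upright black bar, flat sides 16 mm apart, 148 to 182 mm above the bench, running 22 mm from the axis at the back, 28 mm at the front plus a lower 10 mm wide nose to 41 mm. Collar of 34 mm diameter under it, up to 138 mm.
- vent (a joint): The vent handle in the middle of the lid. Value: turn in rad, 0 = open (bar along the vent pipe), 1.4 = shut against a hard stop (bar across the pipe); grows clockwise seen from above. Starts at 0 to 0.2, stays where it is left (friction about 0.06 N m, no spring).
- vent_grip (a point): On the vent handle's vertical axis at grip height, 182 mm above the bench; turns with it; x along the bar, z up. The handle is a plain dark steel bar 60 mm long, 12 mm wide, 35 mm high (162 to 197 mm above the bench), centred on its axis. With all knobs home, their inner ends are 63 mm from this axis.
- bottle: Bystander: loose amber glass bottle, 72 mm across, 135 mm high, on the bench on the robot's left. Origin: centre of its underside.
- beaker: Bystander: loose glass beaker, 84 mm across, 110 mm high, on the bench on the robot's right. Origin: centre of its underside.
- tip_rack: Bystander: loose pipette tip rack, 80 x 120 mm, 63 mm high, on the bench beyond the vessel. Origin: centre of its underside.

How it is judged:
By the outcome, as a careful person would: the job done as asked, in the order asked, and still so for the second after the job is handed in, with the robot touching nothing.
It also fails if it takes over 72 s, if anything falls off the work surface, if the arm or the gripper's body presses on something with over 40 N, if the wrist force passes 120 N, or if a joint passes its speed limit or range.

## Robot

A 6-joint arm with a two-finger parallel gripper is mounted at the origin on the work surface. World frame = base frame: x ahead of the robot, y to its left, z up, the work surface at z = 0. Lengths are in m, angles in rad, forces in N, time in s.
With the tool pointing down it reaches from about 0.375 to 0.975 m from the base axis. Payload 3.8 kg.
Tool frame: the origin (TCP) lies on the centre line of the jaws, within the pads' length; the fingertips stand 14 mm ahead of it and the grasp point (between the pads) lies 5 mm behind it; z points along the fingers, x is the direction in which the jaws open and shut, and the axes are right-handed (so a half turn about z gives the same grasp; the last joint's range is limited). The gripper opens to 85 mm and grips with 20 to 120 N. Pads are 22 mm wide; open, the fingers measure 114 mm over their backs; the gripper's body (76 mm by 85 mm) begins 54 mm behind the grasp point. The pads swing forward as they close: fully open they stand 13 mm farther back than shut.
Start: joints at [1.063, 0.264, 1.604, -0, 1.274, -0.037], TCP at [0.306, 0.602, 0.245] pointing down, gripper open.
Joint ranges: [-2.63, 2.63], [-0.94, 2.18], [0.31, 2.57], [-1.31, 4.45], [0, 2.66], [-2.55, 2.55]. Speed limits (rad/s): [2.57, 2.57, 3.14, 3.14, 3.14, 3.14].

## Interface

Orientations are given as a rotation vector (axis times angle).
In Python, from workcell import bot gives the robot as it stands. The module is installed in compiled form; this text tells all that it offers.
- The arm moves only by the tool arm_command, never from a script. Its argument "steps" is one flat list of numbers, 7 for each row, row after row: the shift along the tool's x, y, z in units of 30 mm (1.0 is 30 mm), then the turn, a rotation vector about the tool's x, y, z in units of 6 degrees (1.0 is 6 degrees), then the opening, from 0 (shut) to 1 (fully open). In form: [tx, ty, tz, ax, ay, az, fingers, tx, ty, tz, ax, ay, az, fingers, ...]. A call has 1 to 10 rows; each row shifts and turns the commanded pose from where the row before left it, along the tool's axes as they then stand; what a row does not reach is not made up. A row lasts 1/8 s, in which the tool goes at most 62.5 mm and 10.7 degrees, less where a joint would pass 70% of its speed; a pose out of reach is approached as far as the arm can. A call is refused whole if a number of a shift passes 1 or a number of a turn 1, either way. A call with a gripper value outside its range is refused whole. The fingers move at their own pace and stop on an object; "squeeze" is the grip in N (left out, the last holds). Time passes only in rows, so rows that do not move let the fingers close. It gives the time, the measured TCP pose, the force and the opening at its end, in the units of the state.
- bot.read_state(): the state, without advancing time (a new reading comes with each control period).
- bot.read_camera(name): name is "scene" or "top" or "wrist"; returns a dict with "img" (400x640x3 uint8, red, green, blue), "camera_matrix" (3x3 intrinsics, pixels), "k1" (the pictures are not rectified: a ray, as slopes to the right and down, at radius r is drawn at 1 + k1 r^2 times it, then the intrinsics apply), "pose" (4x4, takes a point from camera to world coordinates); the wrist camera has in their place "T_tool_cam" (4x4, takes a point from camera to tool coordinates, whose origin is the TCP and whose axes are the tool frame's). Camera axes: x right, y down, z forward; pixel columns grow to the right and rows downward; lengths in m; the calibration is good to about 2 mm. A picture is of the moment at which its call begins: read the wrist's pose just before it. There is no depth.
- bot.finish_job(): hands the job in, once; it reports no verdict.
The state is a dict: "time": time; "q": joint angles; "joint_vel": joint speeds; "joint_torque": joint torques, N m; "tool_pos": TCP position; "tcp_rot": TCP orientation; "wrist_force": force on the tool from outside, world axes, zero at the start; "torque": the same for the moment, N m; "width": opening from 0.0 (shut) to 1.0 (fully open).
Only numpy, scipy, OpenCV 4.12 (cv2) and the standard library are available. Lean on these libraries where they do the work, as an engineer would, in place of code of your own. Each camera call takes 0.05 s, during which the arm holds its last target.

## Working session

There is one attempt and no reset: what is moved stays moved. The work goes in short steps, Python scripts to look and compute and a tool call to move; the robot and the scene stay as the last step left them, time stands still between calls to the robot, and variables do not carry over. Pictures are saved under pics/ and viewed, and the job is handed in when it is done.

Besides the shell and the picture viewer there is one more tool, called after "Emit:" in YAML: its name, and indented under it one key for each argument. arm_command: Moves the arm, as the interface text tells. Its arguments: {"type":"object","properties":{"steps":{"type":"array","items":{"type":"number"}},"squeeze":{"type":"number"}},"required":["steps"]}

```bash
mkdir -p pics
python3 - <<'E'
from workcell import bot
import cv2,numpy as np
s=bot.read_state(); print({k:np.round(v,3).tolist() for k,v in s.items()})
for n in ("scene","top"):
    c=bot.read_camera(n); cv2.imwrite(f"pics/{n}0.png",c["img"][:,:,::-1]); print(n,c["camera_matrix"],c["k1"],np.round(c["pose"],4))
    np.savez(f"{n}0.npz",**c)
c=bot.read_camera("wrist");print(c["T_tool_cam"],c["camera_matrix"],c["k1"])
cv2.imwrite("pics/wrist0.png",c["img"][:,:,::-1])
E
```

```text
{'time': 0.0, 'q': [1.063, 0.265, 1.605, 0.0, 1.274, -0.037], 'joint_vel': [0.0, 0.001, 0.0, 0.002, -0.0, -0.0], 'joint_torque': [-0.001, -51.51, -36.731, -0.0, 0.013, 0.0], 'tool_pos': [0.306, 0.601, 0.244], 'tcp_rot': [2.677, 1.641, -0.003], 'wrist_force': [0.528, -0.749, -0.622], 'torque': [-0.007, -0.016, 0.009], 'width': 0.997}
scene [[391.25798333   0.         319.3963237 ]
 [  0.         391.25798333 196.61520574]
 [  0.           0.           1.        ]] -0.0572154580428557 [[-0.8757  0.3448 -0.3382  0.9965]
 [ 0.4828  0.6415 -0.5961  0.6769]
 [ 0.0114 -0.6853 -0.7282  0.966 ]
 [ 0.      0.      0.      1.    ]]
top [[469.78383368   0.         316.0081362 ]
 [  0.         469.78383368 205.53297347]
 [  0.           0.           1.        ]] -0.10106291604311325 [[-0.0271 -0.9958  0.0878  0.469 ]
 [-0.9995  0.0283  0.0133 -0.0137]
 [-0.0157 -0.0874 -0.996   1.7107]
 [ 0.      0.      0.      1.    ]]
[[ 9.99999595e-01  6.01321074e-04  6.69926203e-04  9.59879069e-04]
 [-7.72842179e-04  9.55079065e-01  2.96350101e-01 -7.65955177e-02]
 [-4.61630931e-04 -2.96350498e-01  9.55079143e-01 -1.27912244e-01]
 [ 0.00000000e+00  0.00000000e+00  0.00000000e+00  1.00000000e+00]] [[317.48626131   0.         320.02115901]
 [  0.         317.48626131 192.35311036]
 [  0.           0.           1.        ]] -0.006066619859031799
```

View pics/top0.png

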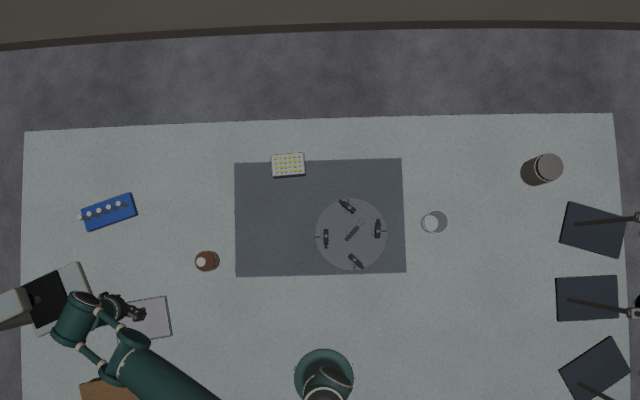

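View pics/scene0.png

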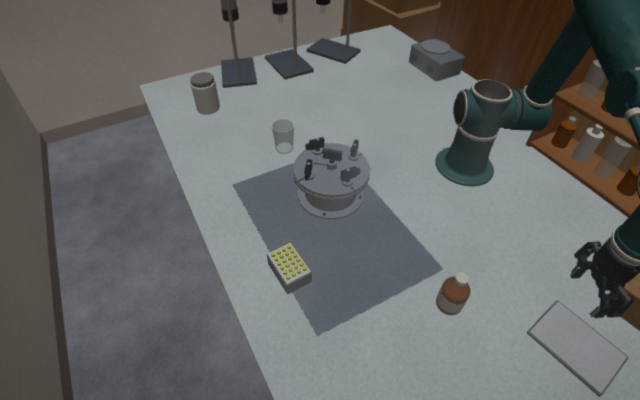

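View pics/wrist0.png

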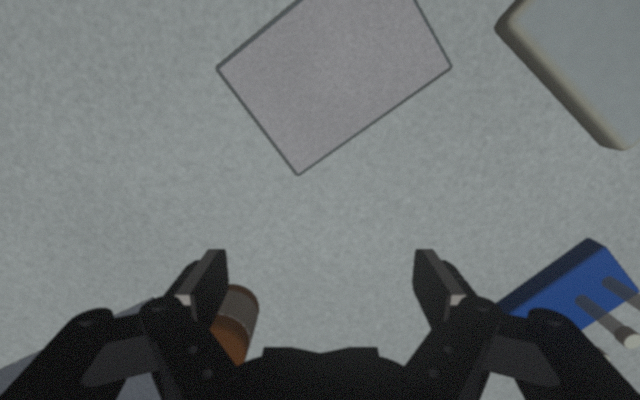

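The top view shows the vessel near (351,234), with knobs at about (347,206), (378,229), (356,261) and (326,238). The vent is at (352,232), the bottle at (206,261), the beaker at (433,221) and the rack at (288,165). I'll enlarge it next.

```bash
cat > h.py <<'E'
import numpy as np,cv2
from scipy.spatial.transform import Rotation as R
def cast(c,px,z,pose=None):
    px=np.atleast_2d(np.array(px,float)); P=c["pose"] if pose is None else pose
    D=np.array([float(c["k1"]),0,0,0,0])
    u=cv2.undistortPoints(px.reshape(-1,1,2),c["camera_matrix"],D).reshape(-1,2)
    d=np.c_[u,np.ones(len(u))]@P[:3,:3].T; o=P[:3,3]
    return o+d*((z-o[2])/d[:,2])[:,None]
def proj(c,X,pose=None):
    P=c["pose"] if pose is None else pose
    p=(np.atleast_2d(X)-P[:3,3])@P[:3,:3]; u=p[:,:2]/p[:,2:]
    u=u*(1+float(c["k1"])*(u**2).sum(1,keepdims=True))
    K=c["camera_matrix"]; return np.c_[u[:,0]*K[0,0]+K[0,2],u[:,1]*K[1,1]+K[1,2]]
E
python3 - <<'E'
from h import *
c=dict(np.load("top0.npz"));im=c["img"]
cr=im[190:280,305:400,::-1]; cv2.imwrite("pics/topz.png",cv2.resize(cr,None,fx=6,fy=6,interpolation=cv2.INTER_CUBIC))
c=dict(np.load("scene0.npz"));im=c["img"]
cr=im[130:225,280:385,::-1]; cv2.imwrite("pics/scz.png",cv2.resize(cr,None,fx=6,fy=6,interpolation=cv2.INTER_CUBIC))
E
```

```text
(no output)
```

View pics/topz.png

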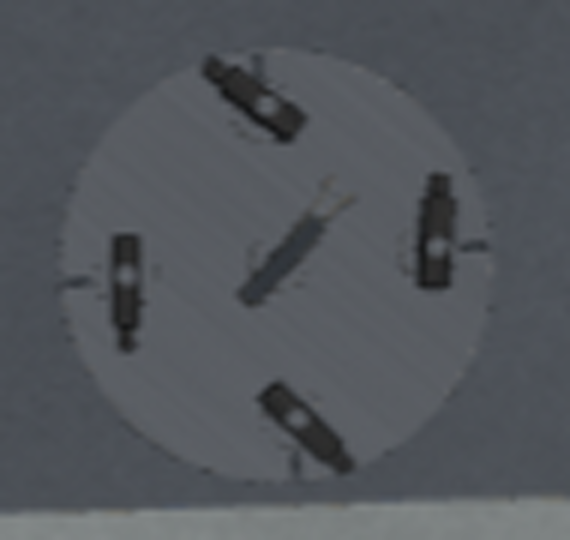

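View pics/scz.png

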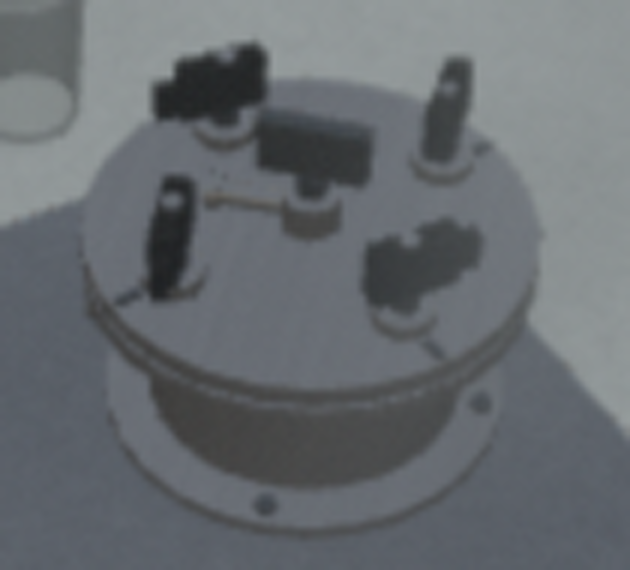

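Run:
```python
from h import *
c=dict(np.load("top0.npz"));im=c["img"]
g=cv2.cvtColor(im,cv2.COLOR_RGB2GRAY)
# lid by zoomed px: left edge 62,right 492,top 47,bottom 482 -> /6 + offset
f=lambda x,y:((x+.5)/6-.5+305,(y+.5)/6-.5+190)
e=[f(62,265),f(492,262),f(277,47),f(275,482)]
P=cast(c,e,.128);print("lid",np.round(P,4), (P[0]+P[1])/2,(P[2]+P[3])/2)
k=[f(267,104),f(127,276),f(298,419),f(437,246)]
K=cast(c,k,.182);print("knobs",np.round(K,4),K.mean(0)); 
m=K.mean(0);a=np.unwrap(np.arctan2(K[:,1]-m[1],K[:,0]-m[0]));print(np.degrees(a),np.hypot(*(K-m)[:,:2].T), np.degrees(a-np.radians([45,135,225,315])))
n=[f(208,68),f(126,345),f(347,468),f(439,180)]
N=cast(c,n,.165);print("nose ang",np.degrees(np.arctan2(*(N-K)[:,1::-1].T)))
v=cast(c,[f(248,298),f(318,220)],.197);print("vent",v,np.degrees(np.arctan2(*(v[1]-v[0])[1::-1])))
```

```text
lid [[ 0.5134  0.0137  0.128 ]
 [ 0.5082 -0.2275  0.128 ]
 [ 0.6328 -0.1109  0.128 ]
 [ 0.3891 -0.1018  0.128 ]] [ 0.51077555 -0.10692623  0.128     ] [ 0.5109371  -0.10637697  0.128     ]
knobs [[ 0.5962 -0.1011  0.182 ]
 [ 0.5049 -0.0223  0.182 ]
 [ 0.4253 -0.1123  0.182 ]
 [ 0.5164 -0.1907  0.182 ]] [ 0.5106947  -0.10660387  0.182     ]
[  3.67585648  93.91395948 183.81780546 273.86999713] [0.08567894 0.0845072  0.08561364 0.08429484] [-41.32414352 -41.08604052 -41.18219454 -41.13000287]
nose ang [  54.22252731  177.65221986 -135.95547084   -6.87256532]
vent [[ 0.49098856 -0.08666818  0.197     ]
 [ 0.53170565 -0.12556914  0.197     ]] -43.69327564857473
```

Emit:
arm_command:
  steps: [-0.9,0.9,-0.4,0,0,-1,0.5,-0.9,0.9,-0.4,0,0,-1,0.5,-0.9,0.9,-0.4,0,0,-1,0.5,-0.9,0.9,-0.4,0,0,-1,0.5,-1,0.5,-0.2,0,0,0,0.5,-1,0.5,0,0,0,0,0.5,-1,0.5,0,0,0,0,0.5,-1,0.5,0,0,0,0,0.5,-1,0.3,0,0,0,0,0.5,-1,0,0,0,0,0,0.5]

```text
time: 1.4
tool_pos: [0.435, 0.2819, 0.2989]
tcp_rot: [2.279, 2.162, -0.001]
wrist_force: [-0.1, -0.5, -0.2]
width: 0.504
```

Emit:
arm_command:
  steps: [-1,0.5,0,0,0,0,0.5,-1,0.5,0,0,0,0,0.5,-1,0.5,0,0,0,0,0.5,-1,0.5,0,0,0,0,0.5,-1,0.5,0,0,0,0,0.5,-1,0.5,0,0,0,0,0.5,-1,0.5,0,0,0,0,0.5,-1,0.4,0,0,0,0,0.5,-1,0.4,0,0,0,0,0.5,-1,0.4,0,0,0,0,0.5]

```text
time: 2.65
tool_pos: [0.5599, -0.0248, 0.2989]
tcp_rot: [-2.278, -2.163, 0.001]
wrist_force: [-0.4, 0.7, 0.5]
width: 0.502
```

Emit:
arm_command:
  steps: [-1,0.2,0,0,0,0,0.5,-1,0,0,0,0,0,0.5,-0.7,0,0,0,0,0,0.5,0,0,0,0,0,0,0.5,0,0,0,0,0,0,0.5]

```text
time: 3.28
tool_pos: [0.5616, -0.1044, 0.2992]
tcp_rot: [-2.278, -2.163, -0.001]
wrist_force: [0.7, 0.2, 0.7]
width: 0.5
```

```bash
cat >> h.py <<'E'
def grabw(tag):
    from workcell import bot
    s=bot.read_state(); c=bot.read_camera("wrist")
    T=np.eye(4);T[:3,:3]=R.from_rotvec(s["tcp_rot"]).as_matrix();T[:3,3]=s["tool_pos"]
    c["pose"]=T@c["T_tool_cam"]; np.savez(tag+".npz",**c); cv2.imwrite(f"pics/{tag}.png",c["img"][:,:,::-1])
    x=T[:3,0]; print(s["time"],"tcp",np.round(s["tool_pos"],4),"yaw",np.degrees(np.arctan2(x[1],x[0])).round(2),"F",np.round(s["wrist_force"],1),"w",round(s["width"],3),"q",np.round(s["q"],2))
    return s,c
E
python3 -c "
from h import *
grabw('w1')"
```

```text
3.275 tcp [ 0.5616 -0.1044  0.2992] yaw 87.03 F [0.7 0.2 0.7] w 0.5 q [-0.23  0.04  1.76  0.    1.34 -1.75]
```

View pics/w1.png

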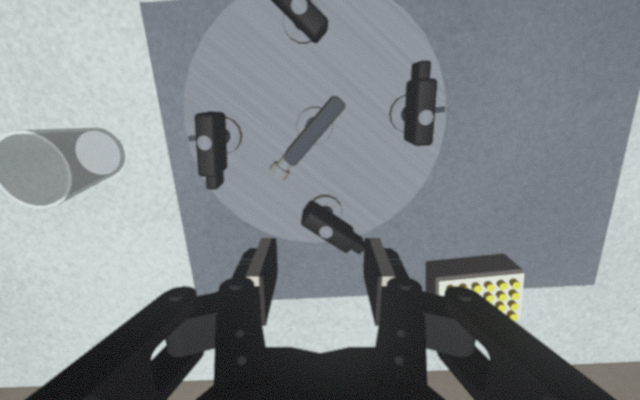

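The wrist view shows the white axis dots at roughly c (300,6), b (426,117), a (326,232) and d (204,143), with the vent bar around (315,132). Next I refine these.

```bash
cat >> h.py <<'E'
CV=np.array([.5107,-.1066]);YAW=np.radians(-41.2)
def dots(c,guess,pose=None,r=11):
    g=cv2.cvtColor(c["img"],cv2.COLOR_RGB2GRAY).astype(float);out=[]
    for x,y in guess:
        x0,y0=max(int(x)-r,0),max(int(y)-r,0); p=g[y0:int(y)+r+1,x0:int(x)+r+1]
        yy,xx=np.mgrid[:p.shape[0],:p.shape[1]]
        m=((p>75)&(np.hypot(xx+x0-x,yy+y0-y)<7)).astype(np.uint8)
        out.append((x0+xx[m>0].mean(),y0+yy[m>0].mean()) if m.any() else (x,y))
    return out
def noseang(c,K,rad=.041,z=.182):
    pass
E
python3 - <<'E'
from h import *
c=dict(np.load("w1.npz"));g=cv2.cvtColor(c["img"],cv2.COLOR_RGB2GRAY)
print(g[112:123,418:434]); print(g[228:237,318:334])
k=dots(c,[(326,232),(426,117),(300,6),(204,143)]);print(np.round(k,1))
K=cast(c,k,.182);print(np.round(K,4),K.mean(0));m=K.mean(0)
print(np.degrees(np.unwrap(np.arctan2(*(K-m)[:,1::-1].T))),np.hypot(*(K-m)[:,:2].T))
big=cv2.resize(c["img"][0:270,170:460,::-1],None,fx=2.2,fy=2.2,interpolation=cv2.INTER_CUBIC);cv2.imwrite("pics/w1z.png",cv2.convertScaleAbs(big,alpha=1.6))
E
```

```text
[[ 68  80 102 124 135 145 150 151 153 151 152 147 139 118  86  64]
 [ 73  96 120 138 144 152 152 151 152 152 150 148 145 132 107  76]
 [ 83 109 133 149 144 150 152 153 151 152 150 146 142 138 115  88]
 [ 91 124 140 148 148 149 151 153 152 149 150 148 145 139 125 102]
 [ 97 130 144 147 147 149 153 154 151 148 150 148 147 141 131 109]
 [109 133 146 146 148 149 152 151 152 154 146 148 146 141 132 111]
 [110 133 145 147 148 147 152 152 150 151 149 146 144 138 123 101]
 [105 132 144 149 150 150 152 148 153 152 149 145 143 135 114  98]
 [ 98 126 143 149 149 151 153 157 154 152 146 146 140 131 110  90]
 [ 86 118 135 147 145 150 155 156 152 148 149 144 136 113  88  85]
 [ 75 102 121 142 148 151 153 152 150 148 145 133 119  93  71  81]]
[[ 65  78 106 129 142 147 147 149 147 148 146 138 123 106  74  55]
 [ 66  97 122 141 152 154 154 151 150 149 147 146 139 121  89  63]
 [ 75 108 135 152 152 153 154 153 153 147 150 151 144 133 103  76]
 [ 81 113 137 149 149 151 152 155 155 153 150 149 145 139 115  82]
 [ 75 114 141 149 151 150 150 150 156 154 152 153 146 139 116  80]
 [ 70 106 133 145 149 147 148 153 154 155 153 151 149 137 110  78]
 [ 74  98 123 140 148 148 149 148 150 150 153 154 149 131 104  72]
 [ 94  91 112 131 138 149 147 145 152 149 149 147 139 118  88  65]
 [119 106 105 118 126 138 143 142 145 145 139 132 118  93  75  56]]
[[326. 232.]
 [426. 117.]
 [300.   6.]
 [204. 143.]]
[[ 0.5968 -0.0997  0.182 ]
 [ 0.5064 -0.0201  0.182 ]
 [ 0.4275 -0.1098  0.182 ]
 [ 0.5173 -0.1903  0.182 ]] [ 0.51198326 -0.10497436  0.182     ]
[  3.55368903  93.76739205 183.26540552 273.54162604] [0.0849623  0.08506433 0.08462809 0.08548955]
```

View pics/w1z.png

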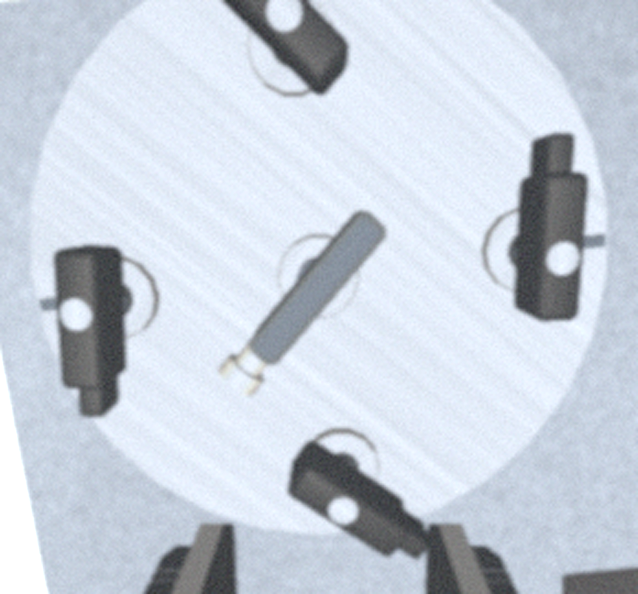

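Run:
```python
from h import *
c=dict(np.load("w1.npz"))
f=lambda x,y:(x/2.2+170,y/2.2)
for n,a,b in [("b",(577,316),(586,178)),("b2",(516,305),(527,175)),("d",(57,255),(65,385)),("d2",(122,250),(124,370)),("a",(312,447),(400,500)),("a2",(290,490),(390,555)),("c",(345,45),(310,3)),("vent",(255,350),(358,214)),("vent2",(275,363),(383,235))]:
    P=cast(c,[f(*a),f(*b)],.182 if n[0]!='v' else .197);d=P[1]-P[0];print(n,np.degrees(np.arctan2(d[1],d[0])).round(1), P.mean(0).round(4) if n[0]=='v' else "")
```

```text
b 179.3 
b2 176.7 
d -5.9 
d2 -7.0 
a 54.4 
a2 51.7 
c -139.9 
vent 139.2 [ 0.5093 -0.1084  0.197 ]
vent2 136.7 [ 0.5151 -0.1014  0.197 ]
```

Emit:
arm_command:
  steps: [0.9,-0.67,0.8,0,0,-0.15,0.5,0.89,-0.67,0.8,0,0,0,0.5,0.89,-0.66,0.8,0,0,0,0.5,0,0,0,0,0,0,0.5,0,0,0,0,0,0,0.5]

```text
time: 3.95
tool_pos: [0.5058, -0.0217, 0.228]
tcp_rot: [2.259, 2.182, 0.001]
wrist_force: [0.9, -0.4, 0.4]
width: 0.497
```

```bash
python3 -c "
from h import *
grabw('w2')"
```

```text
3.95 tcp [ 0.5058 -0.0217  0.228 ] yaw 88.01 F [ 0.9 -0.4  0.4] w 0.497 q [-0.09 -0.05  1.98 -0.    1.21 -1.63]
```

View pics/w2.png

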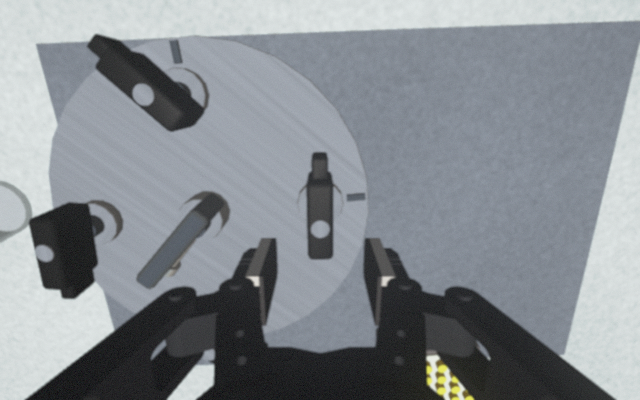

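Knob b sits centred between the jaws at column 320 and is aligned with them. I'll descend and close.

Emit:
arm_command:
  steps: [0,0,0.8,0,0,0,0.5,0,0,0.8,0,0,0,0.5,0,0,0.57,0,0,0,0.5,0,0,0,0,0,0,0.0,0,0,0,0,0,0,0.0,0,0,0,0,0,0,0.0,0,0,0,0,0,0,0.0]
  squeeze: 40

```text
time: 4.88
tool_pos: [0.5055, -0.022, 0.1625]
tcp_rot: [2.261, 2.181, 0.001]
wrist_force: [1.2, 2.5, -4.4]
width: 0.183
```

Emit:
arm_command:
  steps: [0,0,0,0,0,0.7,0,0,0,0,0,0,1,0,0,0,0,0,0,1,0,0,0,0,0,0,1,0,0,0,0,0,0,1,0,0,0,0,0,0,1,0,0,0,0,0,0,0.7,0,0,0,0,0,0,0.5,0,0,0,0,0,0,0,0]

```text
time: 6.0
tool_pos: [0.5057, -0.0212, 0.1625]
tcp_rot: [-2.886, -1.239, -0.004]
wrist_force: [2.3, 4.6, -4.5]
width: 0.186
```

```bash
python3 -c "
from h import *
grabw('w3')"
```

```text
6.0 tcp [ 0.5057 -0.0212  0.1625] yaw 46.48 F [ 2.3  4.6 -4.5] w 0.186 q [-0.09  0.01  2.05  0.    1.08 -0.9 ]
```

View pics/w3.png

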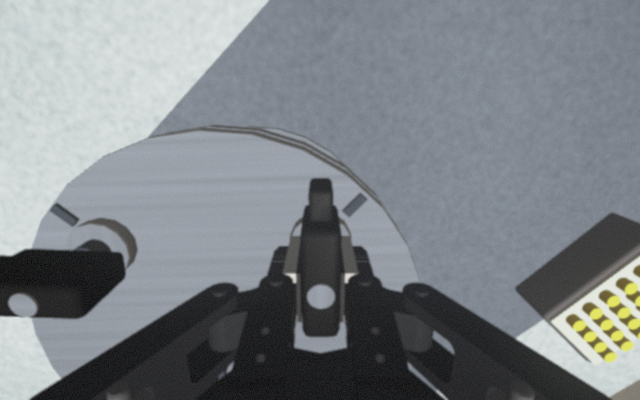

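Emit:
arm_command:
  steps: [0,0,0,0,0,0,0.5,0,0,0,0,0,0,0.5,0,0,-1,0,0,0,0.5,0,0,-1,0,0,0,0.5,-0.55,0.59,-0.2,0,0,-1,0.5,-0.61,0.53,0,0,0,-1,0.5,-0.66,0.47,0,0,0,-1,0.5,-0.71,0.39,0,0,0,-1,0.5,-0.74,0.32,0,0,0,-1,0.5,-0.77,0.24,0,0,0,-1,0.5]

```text
time: 7.3
tool_pos: [0.5145, -0.1686, 0.2288]
tcp_rot: [2.357, 2.075, -0.0]
wrist_force: [0.3, -0.7, -0.0]
width: 0.499
```

Emit:
arm_command:
  steps: [-0.79,0.15,0,0,0,-0.25,0.5,0,0,0,0,0,0,0.5,0,0,0,0,0,0,0.5]

```text
time: 7.68
tool_pos: [0.5157, -0.1912, 0.2284]
tcp_rot: [-2.335, -2.102, -0.0]
wrist_force: [1.3, -0.8, -0.4]
width: 0.497
```

```bash
python3 -c "
from h import *
grabw('w4')"
```

```text
7.675 tcp [ 0.5157 -0.1912  0.2284] yaw 83.98 F [ 1.3 -0.8 -0.4] w 0.497 q [-0.4   0.04  1.89  0.    1.21 -1.87]
```

View pics/w4.png

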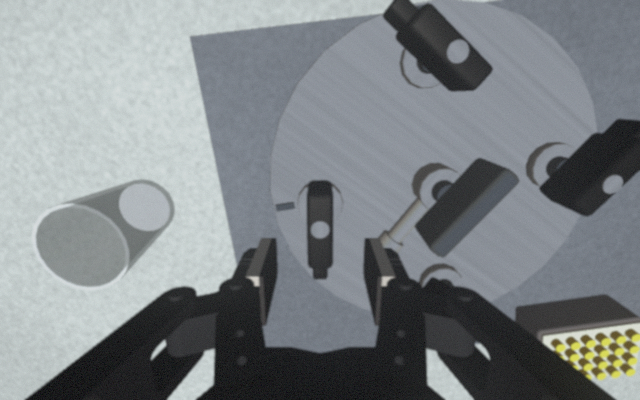

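Emit:
arm_command:
  steps: [0,0.03,0.8,0,0,0,0.5,0,0,0.8,0,0,0,0.5,0,0,0.58,0,0,0,0.5,0,0,0,0,0,0,0.0,0,0,0,0,0,0,0.0,0,0,0,0,0,0,0.0,0,0,0,0,0,0,0.0]
  squeeze: 40

```text
time: 8.6
tool_pos: [0.5165, -0.1915, 0.1628]
tcp_rot: [-2.334, -2.102, 0.0]
wrist_force: [-1.2, -0.5, -4.1]
width: 0.183
```

Emit:
arm_command:
  steps: [0,0,0,0,0,0.7,0,0,0,0,0,0,1,0,0,0,0,0,0,1,0,0,0,0,0,0,1,0,0,0,0,0,0,1,0,0,0,0,0,0,1,0,0,0,0,0,0,0.5,0,0,0,0,0,0,0,0,0,0,0,0,0,0,0,0,0,0,0,0,0,0.5]

```text
time: 9.85
tool_pos: [0.5174, -0.192, 0.1637]
tcp_rot: [2.881, 1.249, 0.002]
wrist_force: [-0.6, -1.1, -0.1]
width: 0.379
```

```bash
python3 -c "
from h import *
grabw('w5')"
```

```text
9.85 tcp [ 0.5174 -0.192   0.1637] yaw 46.87 F [-0.6 -1.1 -0.1] w 0.379 q [-0.4   0.1   1.96 -0.    1.09 -1.22]
```

View pics/w5.png

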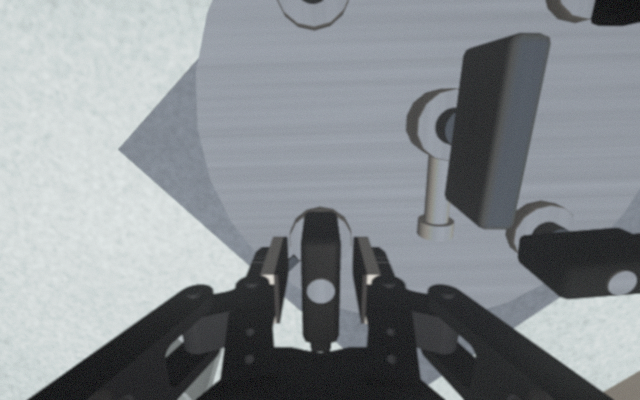

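Emit:
arm_command:
  steps: [0,0,-1,0,0,0,0.5,0,0,-1,0,0,0,0.5,0.77,-0.83,-0.2,0,0,0,0.5,0.78,-0.84,0,0,0,0,0.5,0.78,-0.84,0,0,0,0,0.5,0.78,-0.83,0,0,0,0,0.5,0.77,-0.83,0,0,0,0,0.5,0,0,0,0,0,0,0.5,0,0,0,0,0,0,0.5]

```text
time: 11.02
tool_pos: [0.5057, -0.0215, 0.2296]
tcp_rot: [2.881, 1.249, 0.002]
wrist_force: [0.1, -0.3, -0.1]
width: 0.501
```

```bash
python3 -c "
from h import *
grabw('w6')"
```

```text
11.025 tcp [ 0.5057 -0.0215  0.2296] yaw 46.87 F [ 0.1 -0.3 -0.1] w 0.501 q [-0.09 -0.05  1.98 -0.    1.21 -0.91]
```

View pics/w6.png

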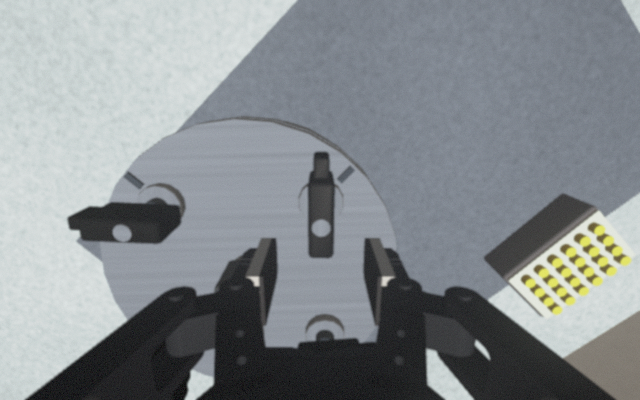

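Emit:
arm_command:
  steps: [0,0,0.8,0,0,0,0.5,0,0,0.8,0,0,0,0.5,0,0,0.62,0,0,0,0.5,0,0,0,0,0,0,0.0,0,0,0,0,0,0,0.0,0,0,0,0,0,0,0.0,0,0,0,0,0,0,0.0]
  squeeze: 50

```text
time: 11.95
tool_pos: [0.5054, -0.0209, 0.162]
tcp_rot: [2.883, 1.248, 0.001]
wrist_force: [3.8, 2.1, -9.4]
width: 0.176
```

Emit:
arm_command:
  steps: [0,0,0,0,0,0.8,0,0,0,0,0,0,1,0,0,0,0,0,0,1,0,0,0,0,0,0,1,0,0,0,0,0,0,1,0,0,0,0,0,0,1,0,0,0,0,0,0,0.8,0,0,0,0,0,0,0.4,0,0,0,0,0,0,0,0,0,0,0,0,0,0,0]

```text
time: 13.2
tool_pos: [0.5065, -0.0203, 0.162]
tcp_rot: [-3.138, -0.132, -0.005]
wrist_force: [8.3, 3.1, -12.7]
width: 0.185
```

```bash
python3 -c "
from h import *
s,c=grabw('w7');print(s['torque'])"
```

```text
13.2 tcp [ 0.5065 -0.0203  0.162 ] yaw 4.81 F [  8.3   3.1 -12.7] w 0.185 q [-0.09  0.01  2.05  0.    1.08 -0.18]
[ 0.61082662 -0.97888481 -0.02438438]
```

View pics/w7.png

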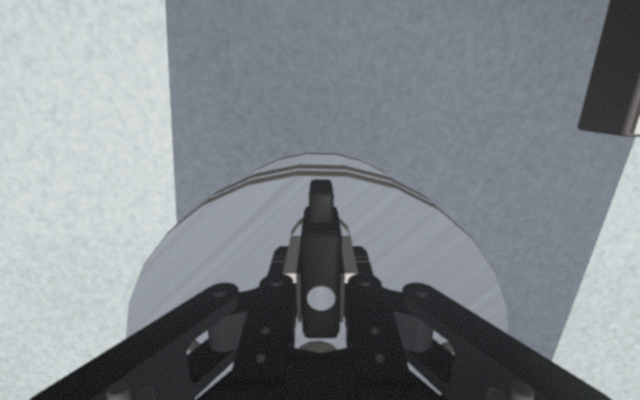

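Emit:
arm_command:
  steps: [0,0,0,0,0,0.3,0,0,0,0,0,0,0.3,0,0,0,0,0,0,0.3,0,0,0,0,0,0,0.3,0,0,0,0,0,0,0,0]

```text
time: 13.88
tool_pos: [0.5065, -0.0199, 0.1621]
tcp_rot: [-3.14, 0.057, -0.005]
wrist_force: [8.0, 5.9, -12.6]
width: 0.185
```

```bash
python3 -c "
from h import *
s,c=grabw('w8');print(s['torque'],s['joint_torque'])"
```

```text
13.875 tcp [ 0.5065 -0.0199  0.1621] yaw -2.07 F [  8.    5.9 -12.6] w 0.185 q [-0.09  0.01  2.05  0.    1.08 -0.05]
[ 1.01893208 -1.13490881  2.02362225] [ -4.96833444 -40.30318737 -35.65373182  -0.97567856   2.27703586
   2.04534285]
```

Emit:
arm_command:
  steps: [0,0,0,0,0,-0.7,0,0,0,0,0,0,0,0]

```text
time: 14.18
tool_pos: [0.5065, -0.0199, 0.1621]
tcp_rot: [-3.14, -0.053, -0.005]
wrist_force: [7.7, 5.5, -13.3]
width: 0.18
```

```bash
python3 -c "
from h import *
s,c=grabw('w9');print(s['torque'])"
```

```text
14.175 tcp [ 0.5065 -0.0199  0.1621] yaw 1.92 F [  7.7   5.5 -13.3] w 0.18 q [-0.09  0.01  2.05  0.    1.08 -0.12]
[ 0.83436095 -1.06498982  0.38690995]
```

Emit:
arm_command:
  steps: [0,0,0,0,0,0,0.5,0,0,0,0,0,0,0.5,0,0,-1,0,0,0,0.5,0,0,-1,0,0,0,0.5,0.02,0.72,-0.2,0,0,-0.94,0.5,-0.05,0.71,0,0,0,-0.94,0.5,-0.12,0.71,0,0,0,-0.94,0.5,-0.19,0.69,0,0,0,-0.94,0.5,-0.25,0.67,0,0,0,-0.94,0.5,-0.32,0.64,0,0,0,-0.94,0.5]

```text
time: 15.48
tool_pos: [0.5131, -0.1509, 0.2293]
tcp_rot: [2.988, 0.966, 0.001]
wrist_force: [-0.7, 0.8, -0.5]
width: 0.499
```

Emit:
arm_command:
  steps: [-0.38,0.61,0,0,0,-0.94,0.5,-0.44,0.57,0,0,0,-0.94,0.5,0,0,0,0,0,0,0.5,0,0,0,0,0,0,0.5]

```text
time: 15.98
tool_pos: [0.5157, -0.1927, 0.2286]
tcp_rot: [2.883, 1.249, 0.0]
wrist_force: [-0.8, -0.2, 0.1]
width: 0.5
```

```bash
python3 -c "
from h import *
s,c=grabw('w10')"
```

```text
15.975 tcp [ 0.5157 -0.1927  0.2286] yaw 46.85 F [-0.8 -0.2  0.1] w 0.5 q [-0.4   0.04  1.89  0.    1.21 -1.22]
```

View pics/w10.png

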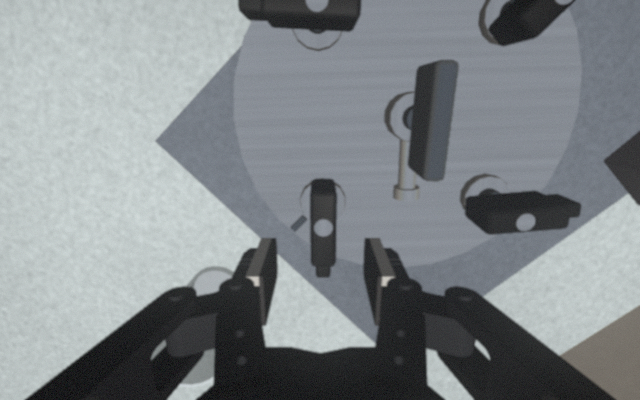

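Emit:
arm_command:
  steps: [0.04,0.02,0.8,0,0,0,0.5,0,0,0.8,0,0,0,0.5,0,0,0.58,0,0,0,0.5,0,0,0,0,0,0,0.0,0,0,0,0,0,0,0.0,0,0,0,0,0,0,0.0,0,0,0,0,0,0,0.0]
  squeeze: 50

```text
time: 16.9
tool_pos: [0.5171, -0.1917, 0.1628]
tcp_rot: [-2.881, -1.251, -0.001]
wrist_force: [1.6, 4.0, -5.2]
width: 0.179
```

Emit:
arm_command:
  steps: [0,0,0,0,0,0.8,0,0,0,0,0,0,1,0,0,0,0,0,0,1,0,0,0,0,0,0,1,0,0,0,0,0,0,1,0,0,0,0,0,0,1,0,0,0,0,0,0,0.9,0,0,0,0,0,0,0.6,0,0,0,0,0,0,0.4,0,0,0,0,0,0,0,0]

```text
time: 18.15
tool_pos: [0.5171, -0.1917, 0.1628]
tcp_rot: [-3.141, -0.026, 0.0]
wrist_force: [1.2, 5.1, -4.0]
width: 0.18
```

```bash
python3 -c "
from h import *
s,c=grabw('w11');print(s['torque'])"
```

```text
18.15 tcp [ 0.5171 -0.1917  0.1628] yaw 0.93 F [ 1.2  5.1 -4. ] w 0.18 q [-0.4   0.1   1.96  0.    1.09 -0.42]
[ 0.87140167 -0.10261971  1.34379284]
```

View pics/w11.png

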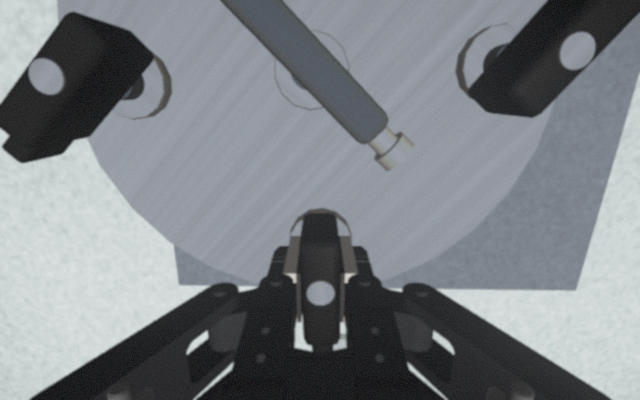

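Emit:
arm_command:
  steps: [0,0,0,0,0,-0.35,0,0,0,0,0,0,0,0.5,0,0,0,0,0,0,0.5,0,0,-1,0,0,0,0.5,0,0,-1,0,0,0,0.5,0.4,-0.41,-0.2,0,0,0.94,0.5,0.36,-0.45,0,0,0,0.94,0.5,0.31,-0.48,0,0,0,0.94,0.5,0.26,-0.51,0,0,0,0.94,0.5,0.21,-0.53,0,0,0,0.94,0.5]

```text
time: 19.45
tool_pos: [0.5746, -0.1283, 0.2297]
tcp_rot: [3.063, -0.696, 0.003]
wrist_force: [1.1, 0.2, 1.1]
width: 0.5
```

Emit:
arm_command:
  steps: [0.16,-0.55,0,0,0,0.94,0.5,0.1,-0.57,0,0,0,0.94,0.5,0,0,0,0,0,0,0.5,0,0,0,0,0,0,0.5]

```text
time: 19.95
tool_pos: [0.5964, -0.1026, 0.2291]
tcp_rot: [2.982, -0.985, 0.001]
wrist_force: [0.3, -1.1, 0.5]
width: 0.503
```

```bash
python3 -c "
from h import *
s,c=grabw('w12')"
```

```text
19.95 tcp [ 0.5964 -0.1026  0.2291] yaw -36.56 F [ 0.3 -1.1  0.5] w 0.503 q [-0.21  0.14  1.78 -0.    1.22  0.43]
```

View pics/w12.png

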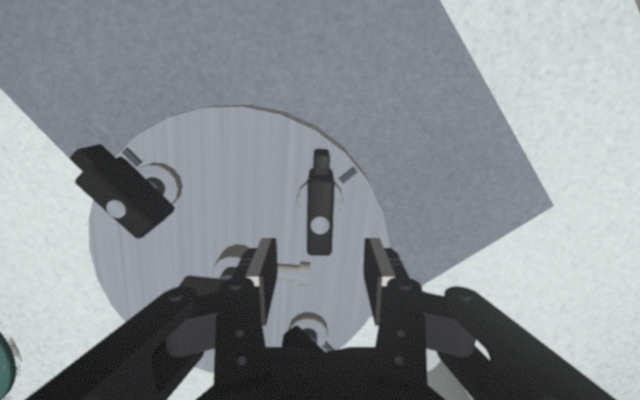

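Emit:
arm_command:
  steps: [-0.02,-0.06,0.8,0,0,0,0.5,0,0,0.8,0,0,0,0.5,0,0,0.6,0,0,0,0.5,0,0,0,0,0,0,0.0,0,0,0,0,0,0,0.0,0,0,0,0,0,0,0.0,0,0,0,0,0,0,0.0]
  squeeze: 50

```text
time: 20.88
tool_pos: [0.5973, -0.1007, 0.1626]
tcp_rot: [2.982, -0.987, 0.001]
wrist_force: [2.7, -4.4, -8.5]
width: 0.18
```

Emit:
arm_command:
  steps: [0,0,0,0,0,0.7,0,0,0,0,0,0,1,0,0,0,0,0,0,1,0,0,0,0,0,0,1,0,0,0,0,0,0,1,0,0,0,0,0,0,1,0,0,0,0,0,0,1,0,0,0,0,0,0,1,0,0,0,0,0,0,0.7,0,0,0,0,0,0,0.4,0]

```text
time: 22.12
tool_pos: [0.5978, -0.1014, 0.1627]
tcp_rot: [2.234, -2.208, 0.005]
wrist_force: [4.5, -6.1, -9.2]
width: 0.183
```

Emit:
arm_command:
  steps: [0,0,0,0,0,0,0]

```text
time: 22.25
tool_pos: [0.5978, -0.1014, 0.1627]
tcp_rot: [2.236, -2.205, 0.005]
wrist_force: [4.2, -5.8, -9.6]
width: 0.18
```

```bash
python3 -c "
from h import *
s,c=grabw('w13');print(s['torque'])"
```

```text
22.25 tcp [ 0.5978 -0.1014  0.1627] yaw -89.21 F [ 4.2 -5.8 -9.6] w 0.18 q [-0.21  0.2   1.84 -0.    1.1   1.35]
[-0.77135232 -0.65431267  1.39846236]
```

View pics/w13.png

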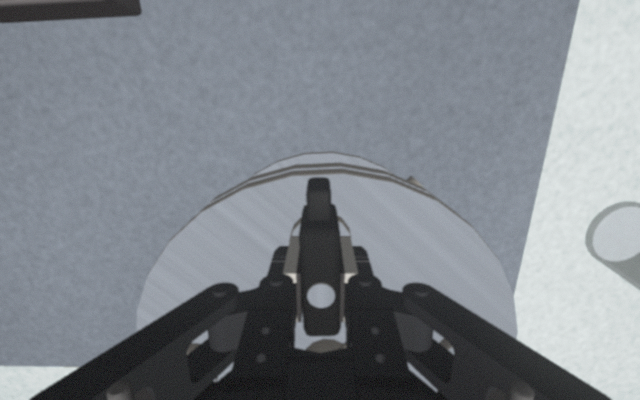

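Emit:
arm_command:
  steps: [0,0,0,0,0,-0.35,0,0,0,0,0,0,0,0.5,0,0,0,0,0,0,0.5,0,0,-1,0,0,0,0.5,0,0,-1,0,0,0,0.5,0.01,0.82,-0.2,0,0,-0.93,0.5,-0.07,0.81,0,0,0,-0.93,0.5,-0.15,0.8,0,0,0,-0.93,0.5,-0.23,0.78,0,0,0,-0.93,0.5,-0.3,0.76,0,0,0,-0.93,0.5]

```text
time: 23.55
tool_pos: [0.4746, -0.1067, 0.2299]
tcp_rot: [-2.73, 1.553, -0.002]
wrist_force: [0.6, -0.4, 0.5]
width: 0.499
```

Emit:
arm_command:
  steps: [-0.38,0.72,0,0,0,-0.93,0.5,-0.44,0.69,0,0,0,-0.93,0.5,0,0,0,0,0,0,0.5,0,0,0,0,0,0,0.5]

```text
time: 24.05
tool_pos: [0.427, -0.1097, 0.2297]
tcp_rot: [-2.865, 1.286, -0.003]
wrist_force: [0.7, 0.0, 0.1]
width: 0.497
```

```bash
python3 -c "
from h import *
s,c=grabw('w14')"
```

```text
24.05 tcp [ 0.427  -0.1097  0.2297] yaw -48.35 F [0.7 0.  0.1] w 0.497 q [-0.31 -0.18  2.1   0.    1.23  0.54]
```

View pics/w14.png

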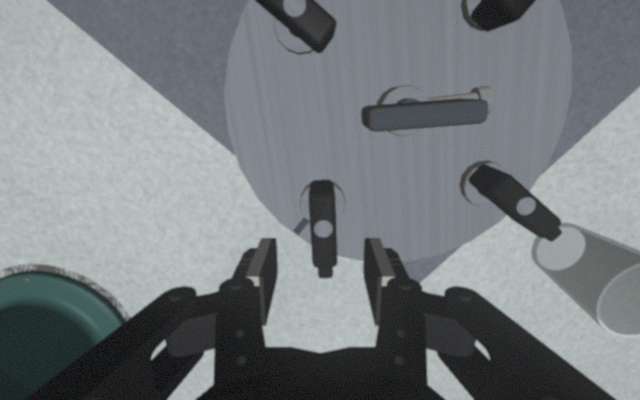

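Emit:
arm_command:
  steps: [0.05,0,0.8,0,0,-0.25,0.5,0,0,0.8,0,0,0,0.5,0,0,0.6,0,0,0,0.5,0,0,0,0,0,0,0.0,0,0,0,0,0,0,0.0,0,0,0,0,0,0,0.0,0,0,0,0,0,0,0.0]
  squeeze: 50

```text
time: 24.98
tool_pos: [0.4278, -0.1111, 0.1628]
tcp_rot: [-2.883, 1.247, -0.003]
wrist_force: [5.2, -2.3, -10.9]
width: 0.184
```

Emit:
arm_command:
  steps: [0,0,0,0,0,0.7,0,0,0,0,0,0,1,0,0,0,0,0,0,1,0,0,0,0,0,0,1,0,0,0,0,0,0,1,0,0,0,0,0,0,1,0,0,0,0,0,0,0.9,0,0,0,0,0,0,0.5,0,0,0,0,0,0,0,0]

```text
time: 26.1
tool_pos: [0.4281, -0.1118, 0.1629]
tcp_rot: [2.236, -2.206, 0.006]
wrist_force: [6.0, -4.9, -12.0]
width: 0.179
```

```bash
python3 -c "
from h import *
s,c=grabw('w15');print(s['torque'])"
```

```text
26.1 tcp [ 0.4281 -0.1118  0.1629] yaw -89.22 F [  6.   -4.9 -12. ] w 0.179 q [-0.31 -0.12  2.17 -0.    1.09  1.25]
[-0.54193453 -0.98359876  1.19325781]
```

View pics/w15.png

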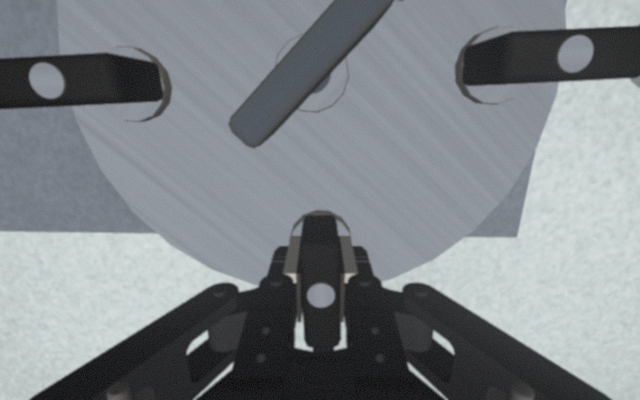

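Emit:
arm_command:
  steps: [0,0,0,0,0,-0.35,0,0,0,0,0,0,0,0.5,0,0,0,0,0,0,0.5,0,0,-1,0,0,0,0.5,0,0,-1,0,0,0,0.5,0,0,-1,0,0,-1,0.5,0,0,-1,0,0,-1,0.5,0,0,0,0,0,-1,0.5,0,0,0,0,0,-1,0.5,0,0,0,0,0,-1,0.5]

```text
time: 27.4
tool_pos: [0.4272, -0.1107, 0.2838]
tcp_rot: [-2.759, 1.501, -0.002]
wrist_force: [0.8, -0.1, -0.1]
width: 0.502
```

Emit:
arm_command:
  steps: [0,0,0,0,0,-1,0.5,0,0,0,0,0,-1,0.5,0,0,0,0,0,-1,0.5,0,0,0,0,0,-1,0.5,0,0,0,0,0,-1,0.5,0,0,0,0,0,-1,0.5,0,0,0,0,0,-1,0.5,0,0,0,0,0,-1,0.5,0,0,0,0,0,-1,0.5,0,0,0,0,0,-1,0.5]

```text
time: 28.65
tool_pos: [0.4271, -0.1107, 0.2836]
tcp_rot: [-3.141, -0.08, -0.001]
wrist_force: [0.5, 0.6, 0.2]
width: 0.497
```

Emit:
arm_command:
  steps: [0,0,0,0,0,-1,0.5,0,0,0,0,0,-1,0.5,0,0,0,0,0,-1,0.5,0,0,0,0,0,-1,0.5,0,0,0,0,0,-1,0.5,0,0,0,0,0,-1,0.5,0,0,0,0,0,-1,0.5,0,0,0,0,0,0,0.5]

```text
time: 29.65
tool_pos: [0.4272, -0.1108, 0.2835]
tcp_rot: [2.906, 1.193, 0.001]
wrist_force: [-0.2, 0.3, 1.8]
width: 0.497
```

```bash
python3 -c "
from h import *
s,c=grabw('w16')
from workcell import bot
c=bot.read_camera('top');np.savez('top1.npz',**c);cv2.imwrite('pics/top1z.png',cv2.resize(c['img'][190:280,305:400,::-1],None,fx=6,fy=6,interpolation=cv2.INTER_CUBIC))"
```

```text
29.65 tcp [ 0.4272 -0.1108  0.2835] yaw 44.64 F [-0.2  0.3  1.8] w 0.497 q [-0.31 -0.22  2.02  0.    1.33 -1.09]
```

View pics/w16.png

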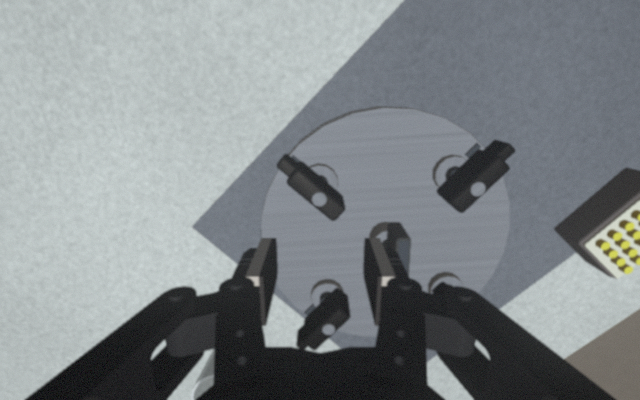

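View pics/top1z.png

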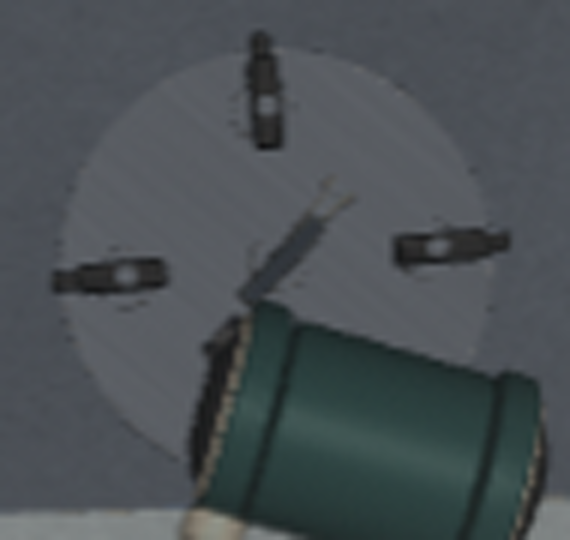

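Emit:
arm_command:
  steps: [0.7,0.63,0.5,0,0,-0.5,0.5,0.71,0.62,0.5,0,0,0,0.5,0.71,0.63,0.4,0,0,0,0.5,0,0,0,0,0,0,0.5,0,0,0,0,0,0,0.5]

```text
time: 30.38
tool_pos: [0.5113, -0.1032, 0.2409]
tcp_rot: [-2.873, -1.27, 0.001]
wrist_force: [0.3, -0.1, 0.1]
width: 0.5
```

```bash
python3 -c "
from h import *
s,c=grabw('w17')"
```

```text
30.375 tcp [ 0.5113 -0.1032  0.2409] yaw 47.7 F [ 0.3 -0.1  0.1] w 0.5 q [-0.25 -0.02  1.93 -0.    1.23 -1.08]
```

View pics/w17.png

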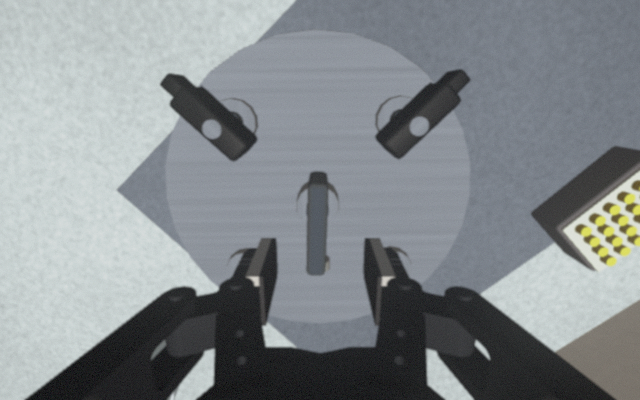

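Emit:
arm_command:
  steps: [-0.06,0.09,0.7,0,0,0,0.5,0,0,0.8,0,0,0,0.5,0,0,0.6,0,0,0,0.5,0,0,0,0,0,0,0.0,0,0,0,0,0,0,0.0,0,0,0,0,0,0,0.0,0,0,0,0,0,0,0.0]
  squeeze: 50

```text
time: 31.3
tool_pos: [0.5123, -0.1068, 0.1784]
tcp_rot: [2.872, 1.271, -0.001]
wrist_force: [-4.5, -3.4, 1.1]
width: 0.132
```

Emit:
arm_command:
  steps: [0,0,0,0,0,0.7,0,0,0,0,0,0,1,0,0,0,0,0,0,1,0,0,0,0,0,0,1,0,0,0,0,0,0,1,0,0,0,0,0,0,1,0,0,0,0,0,0,1,0,0,0,0,0,0,1,0,0,0,0,0,0,1,0,0,0,0,0,0,1,0]

```text
time: 32.55
tool_pos: [0.5121, -0.107, 0.1784]
tcp_rot: [3.127, -0.291, -0.001]
wrist_force: [-5.3, -3.4, 1.6]
width: 0.13
```

Emit:
arm_command:
  steps: [0,0,0,0,0,1,0,0,0,0,0,0,1,0,0,0,0,0,0,0.8,0,0,0,0,0,0,0.6,0,0,0,0,0,0,0.5,0,0,0,0,0,0,0,0]

```text
time: 33.3
tool_pos: [0.5119, -0.107, 0.1784]
tcp_rot: [3.005, -0.91, -0.001]
wrist_force: [-5.9, -3.1, 1.0]
width: 0.132
```

```bash
python3 -c "
from h import *
s,c=grabw('w18');print(s['torque'])"
```

```text
33.3 tcp [ 0.5119 -0.107   0.1784] yaw -33.71 F [-5.9 -3.1  1. ] w 0.132 q [-0.25  0.03  2.   -0.    1.11  0.34]
[-0.53416075  0.72409407  1.02518283]
```

View pics/w18.png

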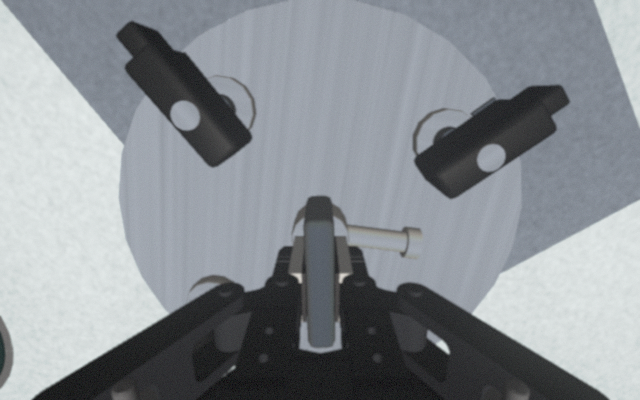

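Emit:
arm_command:
  steps: [0,0,0,0,0,-0.3,0,0,0,0,0,0,0,0.5,0,0,0,0,0,0,0.5,0,0,-1,0,0,0,0.5,0,0,-1,0,0,0,0.5,0,0,-1,0,0,0,0.5,0,0,-1,0,0,0,0.5,-0.4,-0.8,0,0,0,0,0.5,-0.5,-0.9,0,0,0,0,0.5,-0.5,-0.9,0,0,0,0,0.5]

```text
time: 34.6
tool_pos: [0.5189, -0.0169, 0.2984]
tcp_rot: [-3.018, 0.869, -0.002]
wrist_force: [0.1, -1.1, 0.2]
width: 0.498
```

Emit:
arm_command:
  steps: [-0.5,-0.9,0,0,0,0,0.5,-0.5,-0.9,0,0,0,0,0.5,-0.5,-0.9,0,0,0,0,0.5,-0.5,-0.9,0,0,0,0,0.5,-0.5,-0.9,0,0,0,0,0.5,0,0,0,0,0,0,0.5,0,0,0,0,0,0,0.5]

```text
time: 35.48
tool_pos: [0.5266, 0.1362, 0.2979]
tcp_rot: [3.019, -0.867, 0.001]
wrist_force: [0.5, -1.1, 0.8]
width: 0.501
```

```bash
python3 -c "
from h import *
s,c=grabw('w19')
from workcell import bot
c=bot.read_camera('top');np.savez('top2.npz',**c);cv2.imwrite('pics/top2.png',c['img'][:,:,::-1]);cv2.imwrite('pics/top2z.png',cv2.resize(c['img'][190:280,305:400,::-1],None,fx=6,fy=6,interpolation=cv2.INTER_CUBIC))
a=dict(np.load('top0.npz'))
d=np.abs(c['img'].astype(int)-a['img'].astype(int)).max(2)
for n,(x,y,w,h) in dict(bottle=(192,247,30,28),beaker=(418,207,32,30),rack=(268,148,42,34)).items(): print(n,d[y:y+h,x:x+w].mean().round(2),d[y:y+h,x:x+w].max())
c2=bot.read_camera('scene');cv2.imwrite('pics/scene2.png',c2['img'][:,:,::-1])"
```

```text
35.475 tcp [0.5266 0.1362 0.2979] yaw -32.05 F [ 0.5 -1.1  0.8] w 0.501 q [ 0.21 -0.01  1.82 -0.    1.34  0.77]
bottle 1.75 3
beaker 2.09 3
rack 2.0 4
```

View pics/top2z.png

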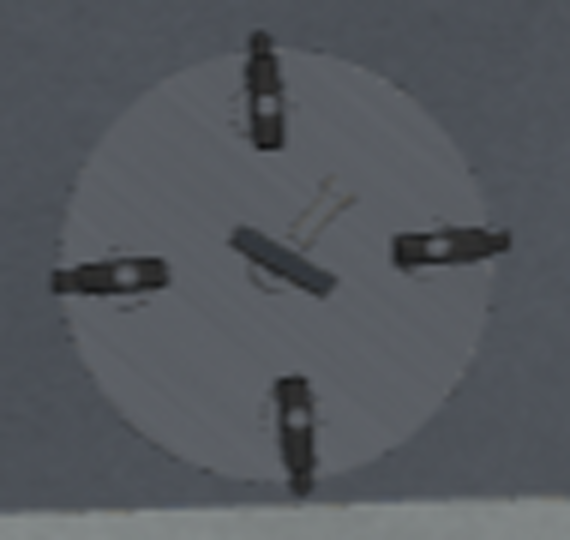

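View pics/top2.png

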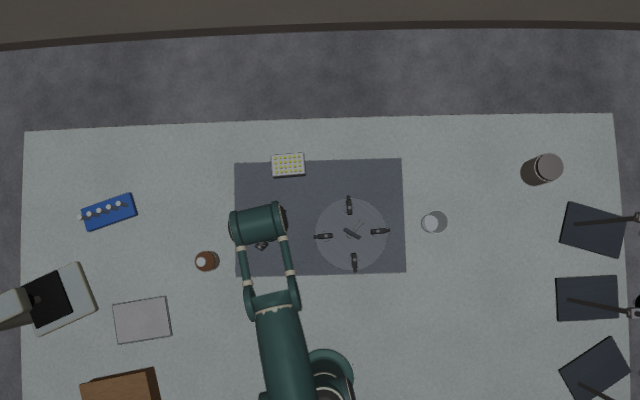

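View pics/scene2.png

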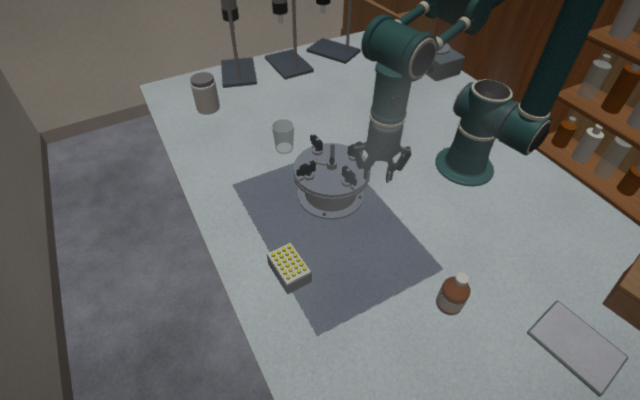

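The zoomed top view shows all four noses outward over their ribs: a (262,40), b (60,280), c (302,485), d (505,240). The vent bar lies from (235,237) to (330,288), across the pipe. The bystanders match the first picture. A numeric angle check before handing in:

Run:
```python
from h import *
c=dict(np.load("top2.npz"));f=lambda x,y:((x+.5)/6-.5+305,(y+.5)/6-.5+190)
cen=np.array([.5107,-.1066])
for n,d,o,e in [("a",(267,104),(262,40),3.7),("b",(127,276),(60,280),93.7),("c",(298,419),(302,485),183.7),("d",(437,246),(505,240),273.7)]:
    K=cast(c,f(*d),.182)[0];N=cast(c,f(*o),.165)[0];v=N-K
    print(n,"short of outward deg",round((np.degrees(np.arctan2(v[1],v[0]))-e+180)%360-180,1))
v=cast(c,[f(238,237),f(332,287)],.197);d=v[1]-v[0];print("vent",np.degrees(np.arctan2(d[1],d[0])),"expected",-41.3-80.2)
from workcell import bot
print(bot.finish_job())
```

```text
a short of outward deg -2.8
b short of outward deg -2.5
c short of outward deg -0.4
d short of outward deg 0.3
vent -119.67784414560509 expected -121.5
the job is handed in; nothing more can be done
None
```

The lid is clamped and the vent is shut; the job was handed in at about 35.6 s of the 72 s allowed.

**Order:** I turned b and then d to about halfway. I then turned b, d, a and c home, so each pair was finished across the lid. The vent handle came last, turned clockwise to its stop, and I let go and moved the arm clear.

**Stops:** Every knob and the vent pushed back with 1.0 to 2.0 N m at the expected angle, so each was against its hard stop. Knob b was the hardest push, because I overshot its stop by a few degrees before backing off. The largest wrist force I read was about 15 N.

**Last checks:**
- **Noses:** In the top view all four point outward, within about 3 degrees of straight (a -2.8, b -2.5, c -0.4, d +0.3).
- **Vent:** The bar reads about 2 degrees off its computed shut angle. Both this and the nose errors are within what I can resolve by picking points in that picture.
- **Bystanders:** The bottle, beaker and tip rack look the same as in the first top picture, apart from camera noise.
- **Camera disagreement:** The top and wrist cameras placed the vessel's centre about 2 mm apart, so I used the average, and every grasp closed on its bar.

No check failed.

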